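Rack a washed glass pane and close the hold-down bar

TASK

The washed glass pane standing in the draining block is dry: slide it all the way down into the empty front slot of the leaning pane rack, guiding it by hand to the bottom without letting it drop. Then swing the rack's hold-down bar fully down over the panes so that they cannot jump out when the rack is carried. Leave the two panes already in the rack, the solder spool and the roll of tape where they are.

Things in the scene. Friction and masses are not known exactly. Their poses are not given: they have to be found in the camera images.
- pane: Pane to rack: plain clear glass, 100 wide x 110 tall x 8 mm, 0.22 kg. Origin at its centre; x across the thickness, y along the width, z along the height; alike either way round. At the start it stands upright in the draining block's middle groove, lower edge 8 mm, top edge 118 mm above the bench, lowest 23 mm hidden. Pinch it by its faces at the middle of the top edge.
- drain_block: Low wooden draining block, fixed, 90 x 120 x 31 mm high, with three grooves 10.5 mm wide and 23 mm deep, 30 mm apart, running along its y. Origin at the centre of its underside on the bench, z up.
- rack: Fixed plywood rack. Origin on the bench; z up, x level from its front (robot's side) to its back. Base x -112..83, y +-62 mm, 12 mm thick; cheeks 98 mm high, 103 mm apart inside. Battens on the cheeks (8 mm proud, noses of radius 5) form 3 grooves 10.5 mm wide, 50 mm apart in x, leaning 30 deg from vertical, mouths to the front: panes slide down and back. Only the front slot is empty.
- front_slot (a point): Where a pane's centre lies when home in the front slot: (-77.5, 0, 61.6) mm in the rack's frame. z: up the slot, leaning 30 deg toward the rack's front; x: normal to the pane, back and up; y: pane's width. Bottom (base board) 55 mm down its z, mouth (nose ends) 30 mm up: a home pane stands 25 mm out of the grooves and is held there by its faces, tool leaning 30 deg like the slot.
- hold_down (a joint): Angle a of the hold-down bar (rad): 0 = fully down, level over the rack's middle, 2 mm above the tops of panes that are home (a proud pane stops it); 1.57 = upright; stop at 1.75. Starts open at 1.25 to 1.6. Stiff hinge: it stays where left; 2 to 3 N at 135 mm from the hinge move it.
- bar_hinge (a point): On the bar's hinge axis, at (55, 0, 120) mm in the rack's frame, behind the panes; the axis is the rack's y. At angle a the bar points from here along (-cos a, 0, sin a) in the rack's frame.
- bar_tip (a point): Middle of the bar's free end on its top face (the back face when upright): 182 mm from the hinge axis along the bar and 7 mm off it. The wooden bar is 24 mm wide, 14 mm thick with the rubber strip on its underside. It can be pushed over and down from behind with closed fingertips.
- stored_1: Pane in the middle slot, same size and frame as the pane to be racked; leave it.
- stored_2: Pane in the rear slot, same size; leave it.
- solder_spool: Spool of solder standing on the bench, 58 mm diameter, 45 mm high; bystander. Origin at the centre of its underside.
- duct_tape: Roll of wide tape lying flat, 103 mm diameter, 48 mm high; bystander. Origin at the centre of its underside.

How it is judged (in metres and radians):
On the way, in this order (a step that is already met when the one before it is completed fails the run):
1. the pane is fully home in the front slot while the hold-down bar is still open (distance between pane and front_slot below 0.006 m and angle between the z axis of pane and the z axis of front_slot, either way round below 0.07 rad and angle between the x axis of pane and the x axis of front_slot, either way round below 0.07 rad and value of joint hold_down above 0.5 rad), for 0.2 s.
2. the hold-down bar is fully down (value of joint hold_down below 0.04 rad), for 0.2 s.
At the end, for the whole second after the job is handed in: The pane is at rest fully home in the front slot (centre within 6 mm of its place there, within 4 degrees of the slot's lean and plane), the hold-down bar is down to within 0.04 rad of level, the two stored panes are within 10 mm and the spool and tape within 30 mm of where they were (distance between pane and front_slot below 0.006 m and angle between the z axis of pane and the z axis of front_slot, either way round below 0.07 rad and angle between the x axis of pane and the x axis of front_slot, either way round below 0.07 rad and value of joint hold_down below 0.04 rad and linear speed of pane below 0.01 m/s and distance of each of stored_1, stored_2 from where it was at the start of the episode below 0.01 m and distance of each of solder_spool, duct_tape from where it was at the start of the episode below 0.03 m); the robot touches nothing.
It fails at once if the pane drops or shoots down the slot (faster than 0.4 m/s within it) (distance between pane and front_slot below 0.085 m and linear speed of pane above 0.4 m/s).
It fails at once if a stored pane is moved by more than 20 mm (distance of any of stored_1, stored_2 from where it was at the start of the episode above 0.02 m).
It fails at once if the spool or the tape is moved by more than 30 mm (distance of any of solder_spool, duct_tape from where it was at the start of the episode above 0.03 m).
It also fails if it takes over 51 s, if anything falls off the work surface, if the arm or the gripper's body presses on something with over 40 N, if the wrist force passes 120 N, or if a joint passes its speed limit or range.

ROBOT

A 6-joint arm with a two-finger parallel gripper is mounted at the origin on a cart in front of the work surface, level with it; the furniture and walls round the work are solid. World frame = base frame: x ahead of the robot, y to its left, z up, the work surface at z = 0. Lengths are in mm, angles in rad, forces in N, time in s.
With the tool pointing down it reaches from about 275 to 750 mm from the base axis. Payload 10.2 kg.
Tool frame: the origin (TCP) lies at the centre of the arm's flange, where the gripper is bolted on; the fingertips stand 173 mm ahead of it and the grasp point (between the pads) lies 155 mm ahead of it; z points along the fingers, y is the line along which they close (so a half turn about z gives the same grasp; the last joint's range is limited). The gripper opens to 85 mm and grips with 20 to 120 N. Pads are 22 mm wide; open, the fingers measure 114 mm over their backs; the gripper's body (76 mm by 85 mm) begins 54 mm behind the grasp point. The pads swing forward as they close: fully open they stand 13 mm farther back than shut.
Start: joints at [1.037, 0.313, 1.498, -0, 1.331, -0.223], TCP at [160.569, 499.85, 404.694] pointing down, gripper open.
Joint ranges: [-2.94, 2.94], [-0.97, 2.17], [0.19, 2.56], [-1.23, 4.37], [0.02, 3.11], [-2.88, 2.88]. Speed limits (rad/s): [2.39, 2.39, 3.01, 3.14, 3.14, 3.14].

INTERFACE

Orientations are given as a unit quaternion [w, x, y, z].
In Python, from rig import ctrl, vision gives the robot as it stands (ctrl), with the cameras (vision).
- The arm moves only by the shell command python3 steer.py [OPENING] [FORCE], which reads ROWS from standard input. ROWS is 1 to 8 rows, parted by semicolons, with the numbers parted by commas; each row has 6 numbers: dx, dy, dz in parts of the range, where 1.0 means 750 mm, then a rotation vector rx, ry, rz in normalised numbers (1 is 4 rad); each row is the pose to reach, as a shift and turn from the pose commanded when the command began, along the tool's axes at that moment; what a row does not reach only later rows make up. A row lasts 1/10 s, in which the tool goes at most 50 mm and 0.15 rad, less where a joint would pass 70% of its speed; a pose out of reach is approached as far as the arm can. OPENING is the opening from 0.0 (shut) to 1.0 (fully open), set as the command begins (- or left out keeps the last). The fingers move at their own pace and stop on an object; FORCE is the grip in N (left out, the last holds). Time passes only in rows, so rows that do not move let the fingers close. It prints the time, the measured TCP pose, the force, the opening and the grip force at its end. No shift or turn number may pass 1 either way. Input that does not fit is refused with a message, and nothing moves.
- ctrl.sense(): the state, without advancing time (a new reading comes with each control period).
- vision.capture(name): name is "scene" or "top"; returns the picture (400x640x3 uint8, red, green, blue); there is no depth.
- vision.calibration(name): a dict with "fx", "fy", "cx", "cy" (pixels), "position" and "attitude" of the camera in the world. Camera axes: x right, y down, z forward; pixel columns grow to the right and rows downward; lengths in mm; the calibration is good to about 2 mm. A picture is of the moment at which its call begins. calibration takes no time and is no camera call.
- ctrl.finish_job(): hands the job in; it is judged then, once.
The state is a dict: "time_s": time; "joints": joint angles; "dq": joint speeds; "tau": joint torques, N m; "eef_pos": TCP position; "ee_rot": TCP orientation; "force": force on the tool from outside, world axes, zero at the start; "wrist_torque": the same for the moment, N m; "grip_width": opening from 0.0 (shut) to 1.0 (fully open); "grip_force": force on a finger pad.
Only numpy, scipy, OpenCV 4.12 (cv2) and the standard library are available. Lean on these libraries where they do the work, as an engineer would, in place of code of your own. Each camera call takes 0.05 s, during which the arm holds its last target. There are 200 camera calls.

## Working session

There is one attempt and no reset: what is moved stays moved. The work goes in short steps, Python scripts to look and compute and a shell command to move; the robot and the scene stay as the last step left them, time stands still between calls to the robot, and variables do not carry over. Pictures are saved under pics/ and viewed, at most 10 in all, crops included, and the job is handed in when it is done.

```bash
ls; mkdir -p pics; python3 - <<'E'
from rig import ctrl, vision
import cv2
for n in("scene","top"):
    cv2.imwrite(f"pics/{n}0.png",vision.capture(n)[:,:,::-1]); print(n,vision.calibration(n))
print(ctrl.sense())
E
```

```text
pics
rig.py
steer.py
scene {'fx': 507.83394457467057, 'fy': 507.83394457467057, 'cx': 323.0043609296442, 'cy': 200.0273050544804, 'position': array([-212.62578475, -411.98591614,  790.50075791]), 'attitude': array([-0.40408633,  0.78475667, -0.4175813 ,  0.21563179])}
top {'fx': 484.7166271835629, 'fy': 484.7166271835629, 'cx': 323.2178568566719, 'cy': 197.90336503770476, 'position': array([ 310.84581926,  139.25520585, 1474.68184638]), 'attitude': array([ 0.06802835, -0.69499442,  0.71263762, -0.06710091])}
{'time_s': 0.1, 'joints': array([ 1.03660364e+00,  3.13336364e-01,  1.49833030e+00,  9.32108097e-06,
        1.33101960e+00, -2.23400488e-01]), 'dq': array([ 2.40004821e-04, -1.05642890e-03, -1.70708337e-03, -5.89975663e-05,
       -2.79792442e-04,  5.20714194e-04]), 'tau': array([ 2.60959925e-03, -4.12898970e+01, -2.60138458e+01, -1.30304734e-04,
        3.05612746e-03,  5.93617614e-06]), 'eef_pos': array([160.54222421, 499.80954752, 404.23332167]), 'ee_rot': array([-2.06414640e-04,  1.54772510e-01,  9.87949984e-01, -5.06365711e-04]), 'force': array([ 0.44015296, -0.09187998, -1.11074206]), 'wrist_torque': array([-0.03621116,  0.04776333,  0.05976085]), 'grip_force': 0.0, 'grip_width': 1.0013217026881118}
```

View pics/scene0.png

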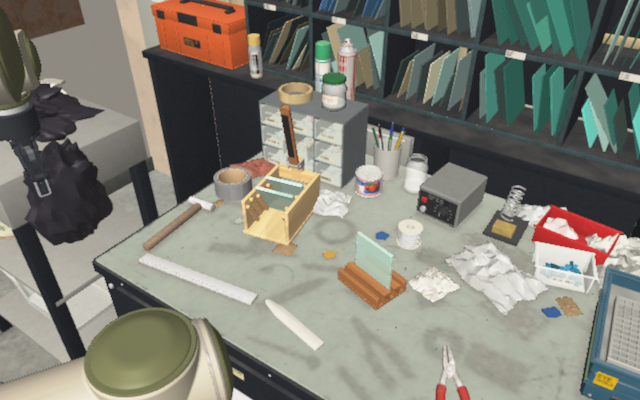

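View pics/top0.png

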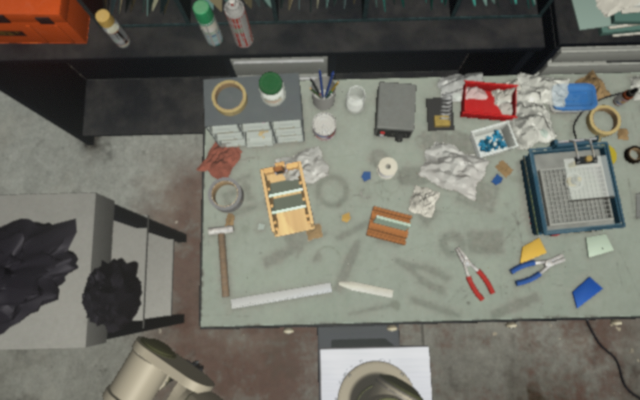

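The scene view shows the rack at about (282,205) with its bar upright at (290,135), and the draining block with the pane at (373,270). In the top view the rack is at (287,200) and the block at (388,224). I'll zoom in on both.

```bash
python3 - <<'E'
import cv2,numpy as np
s=cv2.imread("pics/scene0.png");t=cv2.imread("pics/top0.png")
def c(i,x,y,w,h,W=400,H=300): return cv2.resize(i[y:y+h,x:x+w],(W,H),interpolation=cv2.INTER_CUBIC)
cv2.imwrite("pics/z1.png",np.vstack([np.hstack([c(t,235,150,120,90),c(t,340,185,100,75)]),np.hstack([c(s,215,100,200,150),c(s,320,220,100,75+15,400,360)[:300]])]))
E
```

```text
(no output)
```

View pics/z1.png

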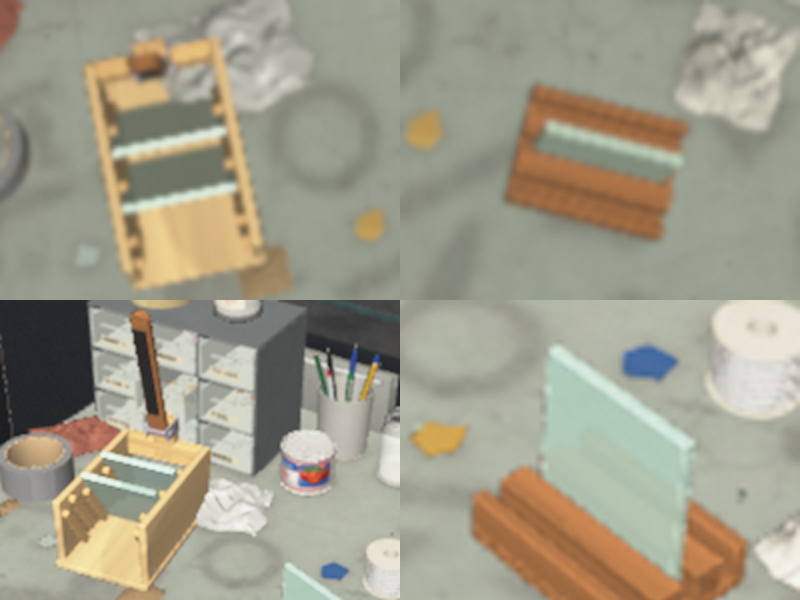

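```bash
cat > h.py <<'E'
import cv2,numpy as np
from rig import ctrl, vision
from scipy.spatial.transform import Rotation as R
def rot(q): return R.from_quat([q[1],q[2],q[3],q[0]])
def cast(n,px,z):
    c=vision.calibration(n);p=np.atleast_2d(px).astype(float)
    d=np.c_[(p[:,0]-c["cx"])/c["fx"],(p[:,1]-c["cy"])/c["fy"],np.ones(len(p))]
    d=rot(c["attitude"]).apply(d);o=np.array(c["position"])
    return o+d*((z-o[2])/d[:,2])[:,None]
def proj(n,P):
    c=vision.calibration(n);d=rot(c["attitude"]).inv().apply(np.atleast_2d(P)-c["position"])
    return np.c_[c["cx"]+c["fx"]*d[:,0]/d[:,2],c["cy"]+c["fy"]*d[:,1]/d[:,2]]
def strip(img,x,y,w,h,thr,k=4):
    "pale strips in a crop: (centre,size,angle,end points) of the larger blobs, full-image pixels"
    g=cv2.resize(img[y:y+h,x:x+w],None,fx=k,fy=k,interpolation=cv2.INTER_CUBIC)
    m=((g.min(2)>thr)&(g[:,:,1].astype(int)>=g[:,:,2])).astype(np.uint8)
    out=[]
    for c in cv2.findContours(m,cv2.RETR_EXTERNAL,cv2.CHAIN_APPROX_NONE)[0]:
        if cv2.contourArea(c)<300: continue
        b=cv2.boxPoints(cv2.minAreaRect(c)); b=(b+.5)/k-.5+[x,y]
        e=sorted([(np.linalg.norm(b[i]-b[(i+1)%4]),i) for i in range(4)])
        i,j=e[0][1],e[1][1]
        out.append(np.array([(b[i]+b[(i+1)%4])/2,(b[j]+b[(j+1)%4])/2]))
    return out
E
python3 - <<'E'
from h import *
t=cv2.imread("pics/top0.png");s=cv2.imread("pics/scene0.png")
for (x,y) in((300,187),(261,212-12),(393,219),(385,227)): print(t[y,x])
for n,im,box,z in(("top",t,(365,205,60,30),118),("top",t,(265,178,50,40),109.2),("scene",s,(350,225,50,50),118),("scene",s,(235,170,70,50),109.2)):
  for th in(165,180,195):
    for e in strip(im,*box,th):
        P=cast(n,e,z);d=P[1]-P[0]
        print(n,th,e.round(1).tolist(),P.mean(0).round(1),np.linalg.norm(d).round(1),np.degrees(np.arctan2(d[1],d[0])).round(1))
E
```

```text
[126 138 132]
[140 154 149]
[143 169 176]
[ 73 117 172]
top 165 [[376.7, 216.3], [410.1, 225.1]] [503.3 -58.6 118. ] 96.8 -106.5
top 165 [[305.3, 205.3], [271.5, 212.3]] [546.3 237.9 109.2] 98.3 100.3
top 165 [[301.9, 188.5], [268.3, 195.5]] [595.6 246.9 109.2] 98.6 100.7
top 180 [[304.9, 205.4], [271.8, 212.5]] [545.8 238.1 109.2] 96.3 100.8
top 180 [[301.9, 188.5], [268.5, 195.6]] [595.4 246.6 109.2] 98.0 100.8
top 195 [[304.6, 205.5], [272.2, 212.4]] [545.7 238.  109.2] 94.5 100.8
top 195 [[301.7, 188.7], [268.9, 195.6]] [595.  246.4 109.2] 96.3 100.6
scene 165 [[374.5, 224.6], [399.4, 249.5]] [535.6 -68.  118. ] 91.4 -117.8
scene 180 [[358.5, 230.0], [392.7, 259.2]] [501.6 -59.7 118. ] 110.0 -111.7
scene 195 [[392.0, 256.2], [357.8, 231.4]] [502.8 -57.5 118. ] 100.2 73.1
scene 165 [[254.9, 186.9], [292.4, 196.1]] [544.  237.9 109.2] 99.3 -78.7
scene 165 [[302.3, 185.1], [265.1, 175.8]] [595.1 247.3 109.2] 102.3 100.1
scene 180 [[254.9, 186.9], [292.2, 196.0]] [544.1 238.2 109.2] 98.7 -78.7
scene 180 [[265.1, 176.8], [302.1, 185.1]] [593.2 246.1 109.2] 99.6 -77.7
scene 195 [[255.0, 186.8], [291.8, 196.0]] [544.2 238.6 109.2] 98.0 -79.1
scene 195 [[265.1, 176.7], [301.6, 185.1]] [593.2 246.8 109.2] 98.6 -78.2
```

Both views agree to about 2 mm on the pane's top edge and the stored panes. Next I compute the frames, the bar angle and the first move.

```bash
cat >> h.py <<'E'
PC=np.array([503.,-58.3,118]);PY=np.radians(-16.8)      # pane top centre, yaw of its x
RY=np.radians(10.6);Rk=R.from_euler('z',RY)
O=np.r_[569.7,242.4,0]-Rk.apply([-30,0,0])              # rack origin
def rk(p): return O+Rk.apply(p)
def tool(yaw,tilt): # fingers point outward by tilt along yaw; tool y in that vertical plane
    c,s=np.cos(tilt),np.sin(tilt)
    return R.from_euler('z',yaw)*R.from_matrix(np.array([[0,1,0],[c,0,s],[s,0,-c]]).T)
def delta(point,Rt,ahead=155):
    "row to bring the point `ahead` mm in front of the flange to `point` with attitude Rt"
    s=ctrl.sense();R0=rot(s["ee_rot"]);tcp=np.array(point)-Rt.apply([0,0,ahead])
    d=R0.inv().apply(tcp-s["eef_pos"]);r=(R0.inv()*Rt).as_rotvec()
    print("tcp",tcp.round(1),"row",d.round(1).tolist(),r.round(3).tolist())
E
python3 - <<'E'
from h import *
print(O, rk([55,0,120]), rk([-105,0,109.2]))
for a in(1.25,1.35,1.45,1.55,1.6):
    P=rk([55-182*np.cos(a)+7*np.sin(a),0,120+182*np.sin(a)+7*np.cos(a)]); print(a,proj("scene",P).round(1),proj("top",P).round(1))
print(cast("top",[[228,195],[388,167]],47).round(0))
delta(PC+[0,0,70],tool(PY,0))
delta(PC+[0,0,-9],tool(PY,0))
E
```

```text
[599.18806047 247.91854052   0.        ] [653.24950468 258.0358648  120.        ] [495.97984881 228.6036487  109.2       ]
1.25 [[281.5 109.3]] [[278.4 174. ]]
1.35 [[285.  104.5]] [[276.9 166.8]]
1.45 [[288.5 100.4]] [[275.4 159.7]]
1.55 [[292.   97.1]] [[274.  152.8]]
1.6 [[293.8  95.8]] [[273.3 149.5]]
[[604. 424.  47.]
 [678. -61.  47.]]
tcp [503.  -58.3 343. ] row [-496.7, -426.6, 61.6] [-0.001, 0.001, 1.553]
tcp [503.  -58.3 264. ] row [-496.8, -426.5, 140.6] [-0.001, 0.001, 1.553]
```

The rows are not in the units I measure in: shifts go in shares of 750 mm and turns go in shares of 4 rad. I convert before sending: -400 mm / 750 = -0.5333, -343 mm / 750 = -0.4573, 0.15 rad / 4 = 0.0375.

```bash
echo '-0.0667,-0.0573,0.008,0,0,0.0375;-0.1333,-0.1147,0.016,0,0,0.075;-0.2,-0.172,0.024,0,0,0.1125;-0.2667,-0.2293,0.032,0,0,0.15;-0.3333,-0.2867,0.04,0,0,0.1875;-0.4,-0.344,0.048,0,0,0.225;-0.4667,-0.4,0.056,0,0,0.2625;-0.5333,-0.4573,0.064,0,0,0.3' | python3 steer.py 0.5 60; python3 -c "
from h import *
delta(PC+[0,0,70],tool(PY,0))"
```

```text
time_s: 0.9
eef_pos: [369.5, 158.5, 368.3]
ee_rot: [0.0, 0.688, 0.726, 0.0]
force: [1.5, 1.1, 0.3]
grip_width: 0.496
grip_force: 0.0
tcp [503.  -58.3 343. ] row [-223.6, 121.6, 25.3] [0.0, -0.0, 0.347]
```

Scaled: -223.6 mm / 750 = -0.2981, -210 mm / 750 = -0.28, 0.347 rad / 4 = 0.0868.

```bash
echo '-0.0533,0.0293,0.0067,0,0,0.025;-0.1067,0.0587,0.0133,0,0,0.05;-0.16,0.088,0.02,0,0,0.075;-0.22,0.12,0.0267,0,0,0.0868;-0.28,0.152,0.0333,0,0,0.0868;-0.2981,0.1621,0.0337,0,0,0.0868;-0.2981,0.1621,0.0337,0,0,0.0868;-0.2981,0.1621,0.0337,0,0,0.0868' | python3 steer.py; python3 -c "
from h import *
delta(PC+[0,0,70],tool(PY,0))
delta(PC+[0,0,-9],tool(PY,0))
for n in('scene','top'): cv2.imwrite(f'pics/{n}1.png',vision.capture(n)[:,:,::-1])
a=cv2.imread('pics/scene1.png')[160:300,290:450];b=cv2.imread('pics/top1.png')[150:290,310:470]
cv2.imwrite('pics/z2.png',cv2.resize(np.hstack([a,b]),None,fx=2.5,fy=2.5,interpolation=2))
"
```

```text
time_s: 1.7
eef_pos: [503.5, -55.2, 342.8]
ee_rot: [-0.001, 0.801, 0.599, -0.0]
force: [-0.2, 0.4, 0.2]
grip_width: 0.501
grip_force: 0.0
tcp [503.  -58.3 343. ] row [-3.1, 0.4, -0.2] [-0.001, -0.0, 0.006]
tcp [503.  -58.3 264. ] row [-3.2, 0.5, 78.8] [-0.001, -0.0, 0.006]
```

View pics/z2.png

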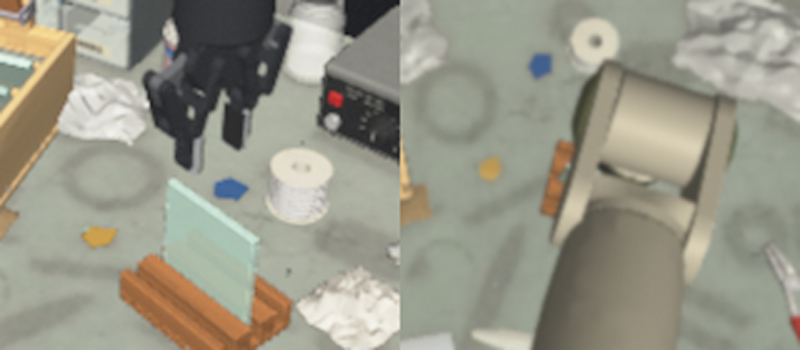

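The open fingers sit above the middle of the pane's top edge, at crop (215,120), with the pane top at (165..258,180..240). I'll descend and grip.

Scaled: 79 mm / 750 = 0.1053, 75 mm / 750 = 0.1, 0.006 rad / 4 = 0.0015.

```bash
echo '-0.004,0.0007,0.0267,0,0,0.0015;-0.004,0.0007,0.0533,0,0,0.0015;-0.004,0.0007,0.0733,0,0,0.0015;-0.004,0.0007,0.0893,0,0,0.0015;-0.004,0.0007,0.1,0,0,0.0015;-0.004,0.0007,0.1053,0,0,0.0015;-0.004,0.0007,0.1053,0,0,0.0015' | python3 steer.py; echo '0,0,0,0,0,0;0,0,0,0,0,0;0,0,0,0,0,0;0,0,0,0,0,0;0,0,0,0,0,0;0,0,0,0,0,0' | python3 steer.py 0 60;python3 -c "
from h import *
delta(PC+[0,0,-9],tool(PY,0))"
```

```text
time_s: 2.5
eef_pos: [503.4, -58.4, 264.1]
ee_rot: [-0.0, 0.803, 0.596, -0.0]
force: [-0.6, 0.3, -0.4]
grip_width: 0.502
grip_force: 0.0
time_s: 3.1
eef_pos: [503.6, -58.6, 264.7]
ee_rot: [0.001, 0.803, 0.596, 0.0]
force: [-0.2, 0.8, 5.8]
grip_width: 0.086
grip_force: 60.7
tcp [503.  -58.3 264. ] row [0.1, -0.7, 0.7] [0.001, 0.0, 0.0]
```

Scaled: -140 mm / 750 = -0.1867, -115 mm / 750 = -0.1533.

```bash
echo '0,0,-0.0107,0,0,0;0,0,-0.0267,0,0,0;0,0,-0.06,0,0,0;0,0,-0.1067,0,0,0;0,0,-0.1533,0,0,0;0,0,-0.1867,0,0,0;0,0,-0.1867,0,0,0' | python3 steer.py ; python3 -c "
from h import *
u=np.array([-.5,0,.75**.5]);H=np.array([-105,0,109.2])-9*u
for s in(130,0):delta(rk(H+s*u),tool(RY,np.pi/6))
print(ctrl.sense()['joints'])"
```

```text
time_s: 3.8
eef_pos: [503.3, -58.4, 407.8]
ee_rot: [0.002, 0.803, 0.596, 0.002]
force: [0.3, -0.7, -2.4]
grip_width: 0.08
grip_force: 59.8
tcp [360.3 203.2 348.2] row [209.2, -212.7, 58.3] [-0.508, 0.127, -0.466]
tcp [424.2 215.2 235.6] row [239.1, -155.7, 171.2] [-0.508, 0.127, -0.466]
[-3.47176883e-01  2.69001809e-01  1.54806522e+00  2.20959308e-05
  1.31889283e+00 -5.41492510e-02]
```

Scaled: -212.7 mm / 750 = -0.2836, 130 mm / 750 = 0.1733, -0.508 rad / 4 = -0.127.

```bash
echo '0.02,-0.02,0,-0.01,0.0025,-0.0075;0.0667,-0.0667,0,-0.03,0.0075,-0.0275;0.12,-0.12,0.0067,-0.055,0.0125,-0.05;0.1733,-0.176,0.02,-0.08,0.02,-0.0725;0.22,-0.224,0.04,-0.1025,0.025,-0.0925;0.26,-0.26,0.06,-0.1175,0.0293,-0.1075;0.2787,-0.2836,0.0773,-0.127,0.0318,-0.1165;0.2787,-0.2836,0.0773,-0.127,0.0318,-0.1165' | python3 steer.py ;echo '0,0,0,0,0,0;0,0,0,0,0,0' | python3 steer.py; python3 -c "
from h import *
u=np.array([-.5,0,.75**.5]);H=np.array([-105,0,109.2])-9*u
for s in(130,0):delta(rk(H+s*u),tool(RY,np.pi/6))
for n in('scene','top'): cv2.imwrite(f'pics/{n}2.png',vision.capture(n)[:,:,::-1])
a=cv2.imread('pics/scene2.png')[60:260,170:350];b=cv2.imread('pics/top2.png')[120:320,210:390]
cv2.imwrite('pics/z3.png',cv2.resize(np.hstack([a,b]),(792,440),interpolation=2))
T=rk(H+139*u+[0,0,0]);P=[rk(H+(139-k)*u+np.array([0,y,0])) for y in(50,-50) for k in(0,110)]
print(proj('scene',P).round(1),proj('top',P).round(1))"
```

```text
time_s: 4.6
eef_pos: [357.0, 205.0, 343.1]
ee_rot: [0.16, 0.616, 0.746, 0.196]
force: [0.6, -1.4, -1.6]
grip_width: 0.081
grip_force: 59.7
time_s: 4.8
eef_pos: [360.5, 202.4, 346.1]
ee_rot: [0.163, 0.618, 0.743, 0.198]
force: [0.2, -0.1, -1.7]
grip_width: 0.08
grip_force: 59.7
tcp [360.3 203.2 348.2] row [0.8, 1.0, -1.8] [-0.006, -0.002, -0.003]
tcp [424.2 215.2 235.6] row [0.5, 1.7, 128.1] [-0.006, -0.002, -0.003]
[[224.  170.2]
 [241.7 193.7]
 [266.  180.6]
 [280.6 203.9]] [[274.9 248.8]
 [274.7 232.5]
 [312.9 240.8]
 [309.7 225.1]]
```

View pics/z3.png

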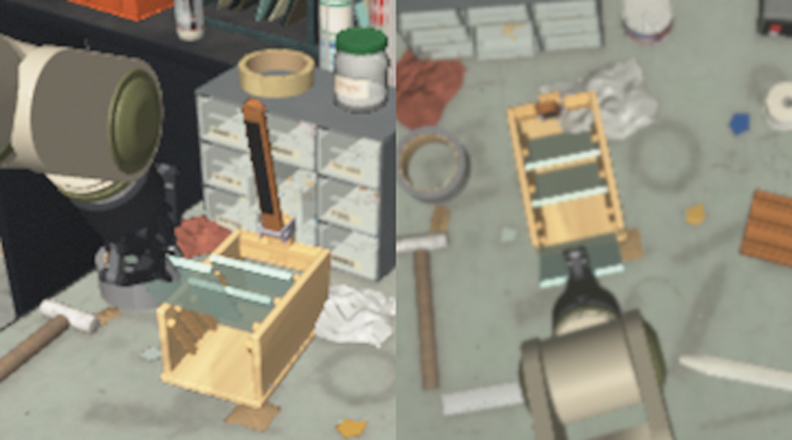

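The held pane's strip in the top view is at about (275.5,248.6)–(312.7,240.5), against a prediction of (274.9,248.8)–(312.9,240.8). Next I measure its lateral offset and yaw against the stored panes and the cheeks.

```bash
python3 - <<'E'
from h import *
u=np.array([-.5,0,.75**.5]);s=ctrl.sense();Rt=rot(s["ee_rot"])
top=s["eef_pos"]+Rt.apply([0,0,146]);print("pane top by kin",Rk.inv().apply(top-O).round(1))
for n,box,z in(("top",(268,232,52,24),top[2]),("top",(265,178,50,40),109.2),("scene",(235,168,75,50),109.2)):
  im=cv2.imread(f"pics/{n}2.png")
  for th in(165,185,200):
    for e in strip(im,*box,th):
        P=Rk.inv().apply(cast(n,e,z)-O);d=P[1]-P[0];d*=np.sign(d[1])
        print(n,th,P.mean(0).round(1),np.linalg.norm(d).round(1),np.degrees(np.arctan2(-d[0],d[1])).round(1))
# cheek tops (wood colour) in top view: rack-y profile along lines x=-90..-70 at z=98
im=cv2.imread("pics/top2.png")
for x in(-35,-20,20,30):
    ys=np.arange(-70,70.1,1);px=proj("top",[rk([x,y,98]) for y in ys]).astype(np.float32)
    v=cv2.remap(im,px[:,:1],px[:,1:],cv2.INTER_LINEAR).reshape(-1,3).astype(int);w=v[:,2]-v[:,0]
    i=ys[w>60]; print(x,i[i<0].min(),i[i<0].max(),i[i>0].min(),i[i>0].max())
E
```

```text
pane top by kin [-170.4   -0.8  219.5]
top 165 [-170.7   35.3  219.5] 29.5 -1.7
top 165 [-171.   -33.6  219.5] 33.8 -0.1
top 185 [-170.5  -33.3  219.5] 30.6 -0.7
top 165 [-5.380e+01  1.000e-01  1.092e+02] 97.9 -0.3
top 165 [ -3.8  -0.3 109.2] 98.6 0.2
top 185 [-54.3   0.  109.2] 96.2 0.1
top 185 [ -4.3  -0.7 109.2] 97.9 0.2
top 200 [-54.3   0.  109.2] 93.1 0.4
top 200 [ -4.5  -1.  109.2] 95.6 0.3
scene 165 [-56.  -21.4 109.2] 55.9 0.3
scene 165 [-27.1  63.8 109.2] 54.3 -2.6
scene 165 [ -4.3   0.  109.2] 102.1 -0.3
scene 185 [-56.1 -21.9 109.2] 53.5 -0.9
scene 185 [-27.5  63.4 109.2] 52.0 -2.1
scene 185 [ -6.2  -0.3 109.2] 99.4 1.2
scene 200 [-56.7 -22.  109.2] 51.6 -2.6
scene 200 [-27.4  63.3 109.2] 50.9 -2.9
scene 200 [ -6.3   0.2 109.2] 98.3 0.9
-35 -61.0 -46.0 45.0 60.0
-20 -61.0 -51.0 50.0 60.0
20 -60.0 -45.0 43.0 60.0
30 -60.0 -52.0 51.0 59.0
```

Scaled: 38 mm / 750 = 0.0507, 35 mm / 750 = 0.0467, -0.006 rad / 4 = -0.0015.

```bash
cat > chk.py <<'E'
from h import *
u=np.array([-.5,0,.75**.5]);H=np.array([-105,0,109.2])-9*u
s=ctrl.sense();Rt=rot(s["ee_rot"]);g=Rk.inv().apply(s["eef_pos"]+Rt.apply([0,0,155])-O)-H
print("along",(g@u).round(1),"normal",(g@[.75**.5,0,.5]).round(1),"lat",g[1].round(1),"F tool",Rt.inv().apply(s["force"]).round(1),"T",Rt.inv().apply(s["wrist_torque"]).round(2))
delta(rk(H),tool(RY,np.pi/6))
E
echo '0.0007,0.0007,0.0067,-0.0015,-0.0005,-0.0008;0.0007,0.0013,0.0173,-0.0015,-0.0005,-0.0008;0.0007,0.0013,0.028,-0.0015,-0.0005,-0.0008;0.0007,0.0013,0.0387,-0.0015,-0.0005,-0.0008;0.0007,0.0013,0.0467,-0.0015,-0.0005,-0.0008;0.0007,0.0013,0.0507,-0.0015,-0.0005,-0.0008;0.0007,0.0013,0.0507,-0.0015,-0.0005,-0.0008' | python3 steer.py; python3 chk.py
```

```text
time_s: 5.6
eef_pos: [379.5, 207.2, 313.2]
ee_rot: [0.165, 0.617, 0.744, 0.199]
force: [-0.1, -0.2, -1.8]
grip_width: 0.082
grip_force: 59.7
along 89.9 normal -0.5 lat 0.5 F tool [-0.2 -1.   1.5] T [ 0.51 -0.04 -0.01]
tcp [424.2 215.2 235.6] row [-0.5, 0.5, 89.9] [0.0, -0.001, 0.001]
```

Scaled: 20 mm / 750 = 0.0267, 16 mm / 750 = 0.0213.

```bash
echo '-0.0007,0.0007,0.0053,0,0,0;-0.0007,0.0007,0.0107,0,0,0;-0.0007,0.0007,0.016,0,0,0;-0.0007,0.0007,0.0213,0,0,0;-0.0007,0.0007,0.0267,0,0,0;-0.0007,0.0007,0.0267,0,0,0' | python3 steer.py; python3 chk.py
```

```text
time_s: 6.2
eef_pos: [390.1, 208.7, 296.3]
ee_rot: [0.166, 0.616, 0.743, 0.2]
force: [1.7, 0.6, -1.5]
grip_width: 0.084
grip_force: 59.5
along 69.9 normal 0.4 lat 0.0 F tool [0.3 0.8 2.2] T [0.07 0.03 0.11]
tcp [424.2 215.2 235.6] row [0.0, -0.3, 69.9] [0.001, -0.001, 0.001]
```

Scaled: 25 mm / 750 = 0.0333, 20 mm / 750 = 0.0267.

```bash
echo '0,0,0.0067,0,0,0;0,0,0.0133,0,0,0;0,0,0.02,0,0,0;0,0,0.0267,0,0,0;0,0,0.0333,0,0,0;0,0,0.0333,0,0,0' | python3 steer.py; python3 chk.py; python3 -c "
from h import *
for n in('scene','top'): cv2.imwrite(f'pics/{n}3.png',vision.capture(n)[:,:,::-1])
a=cv2.imread('pics/scene3.png')[130:250,220:340];b=cv2.imread('pics/top3.png')[150:270,230:350]
cv2.imwrite('pics/z4.png',cv2.resize(np.hstack([a,b]),(800,400),interpolation=2))"
```

```text
time_s: 6.8
eef_pos: [402.5, 211.0, 274.5]
ee_rot: [0.166, 0.616, 0.743, 0.2]
force: [2.9, 1.0, -1.6]
grip_width: 0.078
grip_force: 59.5
along 44.7 normal 0.5 lat -0.0 F tool [0.5 1.8 3. ] T [-0.23 -0.01  0.12]
tcp [424.2 215.2 235.6] row [0.1, -0.3, 44.7] [0.001, -0.001, 0.001]
```

View pics/z4.png

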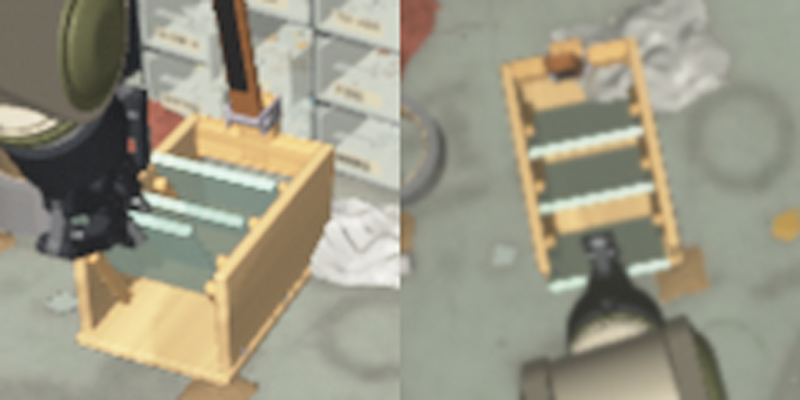

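The pane's strip (crop about (550..675,285..262)) is parallel to the stored panes and between the cheeks, and it is entering the front grooves. Forces are low, so I continue down.

Scaled: 38 mm / 750 = 0.0507, 35 mm / 750 = 0.0467.

```bash
echo '0,-0.0004,0.008,0,0,0;0,-0.0004,0.016,0,0,0;0,-0.0004,0.024,0,0,0;0,-0.0004,0.032,0,0,0;0,-0.0004,0.04,0,0,0;0,-0.0004,0.0467,0,0,0;0,-0.0004,0.0507,0,0,0;0,-0.0004,0.0507,0,0,0' | python3 steer.py; python3 chk.py
```

```text
time_s: 7.7
eef_pos: [421.1, 214.5, 241.7]
ee_rot: [0.166, 0.616, 0.743, 0.2]
force: [8.8, 2.1, -1.4]
grip_width: 0.081
grip_force: 59.1
along 6.9 normal 0.7 lat 0.0 F tool [0.5 7.2 5.7] T [-1.05  0.12  0.12]
tcp [424.2 215.2 235.6] row [0.1, -0.3, 6.9] [0.002, -0.001, 0.001]
```

Scaled: 5 mm / 750 = 0.0067, 4 mm / 750 = 0.0053.

```bash
echo '0,0.0011,0,0,0,0;0,0.0013,0.002,0,0,0;0,0.0013,0.004,0,0,0;0,0.0013,0.0053,0,0,0;0,0.0013,0.0067,0,0,0;0,0.0013,0.0067,0,0,0' | python3 steer.py; python3 chk.py
```

```text
time_s: 8.3
eef_pos: [423.8, 215.1, 237.8]
ee_rot: [0.165, 0.616, 0.744, 0.199]
force: [5.2, 0.5, -0.2]
grip_width: 0.084
grip_force: 59.8
along 2.1 normal 0.8 lat 0.1 F tool [-0.5  4.4  2.8] T [-0.37  0.1   0.16]
tcp [424.2 215.2 235.6] row [0.0, -0.7, 2.1] [0.001, -0.001, 0.001]
```

Scaled: 3 mm / 750 = 0.004, 2 mm / 750 = 0.0027.

```bash
echo '0,0.0007,0.0013,0,0,0;0,0.0007,0.0027,0,0,0;0,0.0007,0.004,0,0,0;0,0.0007,0.004,0,0,0' | python3 steer.py; python3 chk.py
```

```text
time_s: 8.7
eef_pos: [425.5, 215.5, 235.9]
ee_rot: [0.165, 0.616, 0.744, 0.199]
force: [-5.3, -1.1, 7.5]
grip_width: 0.082
grip_force: 61.3
along -0.4 normal 1.4 lat 0.2 F tool [-0.1 -0.9 -9.2] T [ 0.23 -0.   -0.01]
tcp [424.2 215.2 235.6] row [-0.1, -1.3, -0.4] [0.001, -0.001, 0.002]
```

Contact came at the bottom, with 9 N along the tool where home is expected. I'll press slightly further, release, and check.

Scaled: 1 mm / 750 = 0.0013.

```bash
echo '0,0,0.0013,0,0,0;0,0,0.0013,0,0,0' | python3 steer.py; python3 chk.py;  echo '0,0,0.0013,0,0,0;0,0,0.0013,0,0,0;0,0,0.0013,0,0,0;0,0,0.0013,0,0,0' | python3 steer.py 0.4; python3 chk.py
```

```text
time_s: 8.9
eef_pos: [426.1, 215.6, 235.6]
ee_rot: [0.166, 0.616, 0.744, 0.2]
force: [-6.3, -1.3, 12.1]
grip_width: 0.079
grip_force: 62.0
along -1.0 normal 2.0 lat 0.2 F tool [ -0.1   0.5 -13.7] T [ 0.08 -0.13 -0.02]
tcp [424.2 215.2 235.6] row [-0.1, -1.6, -1.0] [0.002, -0.001, 0.002]
time_s: 9.3
eef_pos: [426.6, 215.6, 233.7]
ee_rot: [0.165, 0.616, 0.744, 0.199]
force: [-0.3, -0.0, -0.3]
grip_width: 0.401
grip_force: 0.0
along -2.9 normal 1.2 lat 0.1 F tool [ 0.  -0.4  0.1] T [ 0.24 -0.02 -0.01]
tcp [424.2 215.2 235.6] row [0.0, -1.2, -2.9] [0.0, -0.001, 0.001]
```

Scaled: -125 mm / 750 = -0.1667, -120 mm / 750 = -0.16.

```bash
echo '0,-0.0013,-0.0107,0,0,0;0,-0.0013,-0.0267,0,0,0;0,-0.0013,-0.0533,0,0,0;0,-0.0013,-0.0867,0,0,0;0,-0.0013,-0.1267,0,0,0;0,-0.0013,-0.16,0,0,0;0,-0.0013,-0.1667,0,0,0' | python3 steer.py; python3 - <<'E'
from h import *
for n in('scene','top'): cv2.imwrite(f'pics/{n}4.png',vision.capture(n)[:,:,::-1])
a=cv2.imread('pics/scene4.png')[90:240,220:370];b=cv2.imread('pics/top4.png')[140:290,220:370]
cv2.imwrite('pics/z5.png',cv2.resize(np.hstack([a,b]),(800,400),interpolation=2))
for n,box in(("top",(265,178,50,60)),("scene",(235,168,75,50))):
  im=cv2.imread(f"pics/{n}4.png")
  for e in strip(im,*box,175):
        P=Rk.inv().apply(cast(n,e,109.2)-O);d=P[1]-P[0];d*=np.sign(d[1])
        print(n,P.mean(0).round(1),np.linalg.norm(d).round(1),np.degrees(np.arctan2(-d[0],d[1])).round(1))
a=1.33;t=np.radians(15);r=135
for off in(33,):
  h=np.array([55,0,120])+r*np.array([-np.cos(a),0,np.sin(a)])+off*np.array([np.sin(a),0,np.cos(a)])
  for lat in(-80,0): print(h); delta(rk(h+[0,lat,0]),tool(RY,t),173)
E
```

```text
time_s: 10.0
eef_pos: [363.4, 203.8, 344.0]
ee_rot: [0.167, 0.616, 0.743, 0.201]
force: [-0.0, -0.0, -1.1]
grip_width: 0.4
grip_force: 0.0
top [-104.1    1.2  109.2] 97.1 -0.0
top [-5.440e+01  1.000e-01  1.092e+02] 97.7 0.0
top [ -4.   -0.3 109.2] 98.4 -0.0
scene [-106.7    1.1  109.2] 98.8 0.2
scene [-56.1   0.6 109.2] 98.9 0.3
scene [ -6.2  -0.7 109.2] 99.7 1.7
[ 54.85362926   0.         258.97474078]
tcp [623.8 171.1 426.1] row [-80.3, 257.6, 52.6] [0.265, -0.001, 0.001]
[ 54.85362926   0.         258.97474078]
tcp [609.1 249.8 426.1] row [-0.3, 257.7, 52.7] [0.265, -0.001, 0.001]
```

View pics/z5.png

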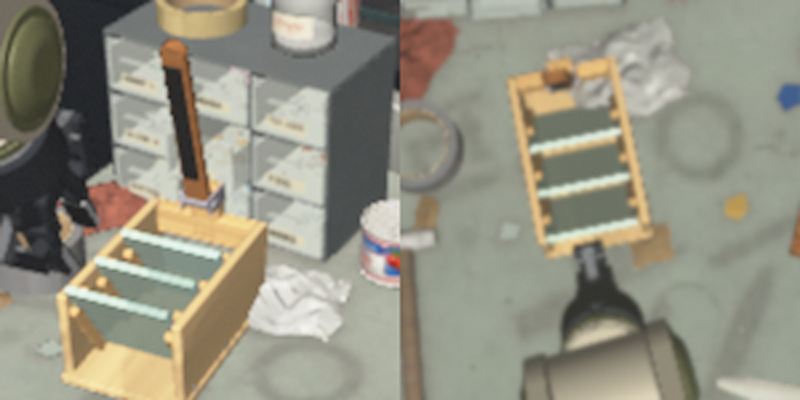

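The pane is home: its strip is 50 mm from stored_1 in both views, parallel and at the same height. The bar is upright at crop (185,120), and its side is clear. I'll close the fingers and go round the bar's right side to get behind it.

Scaled: 250 mm / 750 = 0.3333, 150 mm / 750 = 0.2, 0.265 rad / 4 = 0.0663.

```bash
echo '-0.0533,0.0067,0,0,0,0;-0.1,0.04,0.0067,0.0075,0,0;-0.1133,0.0933,0.0187,0.0175,0,0;-0.1133,0.1467,0.0293,0.0275,0,0;-0.1133,0.2,0.04,0.0375,0,0;-0.1133,0.2533,0.0507,0.05,0,0;-0.1133,0.3,0.0613,0.06,0,0;-0.1133,0.3333,0.0693,0.0663,0,0' | python3 steer.py 0; cat > bar.py <<'E'
import sys
from h import *
# a, r, off, lat, tilt(deg) of fingertip target
a,r,off,lat,t=map(float,sys.argv[1:])
h=np.array([55,0,120])+r*np.array([-np.cos(a),0,np.sin(a)])+off*np.array([np.sin(a),0,np.cos(a)])
s=ctrl.sense();Rt=rot(s["ee_rot"]);g=Rk.inv().apply(s["eef_pos"]+Rt.apply([0,0,173])-O)
print("tip now",g.round(1),"want",h.round(1),"F rack",Rk.inv().apply(s["force"]).round(1))
delta(rk(h+[0,lat,0]),tool(RY,np.radians(t)),173)
E
python3 bar.py 1.33 135 33 -80 15;python3 bar.py 1.33 135 33 0 15
```

```text
time_s: 10.9
eef_pos: [620.6, 165.4, 420.2]
ee_rot: [0.082, 0.633, 0.763, 0.098]
force: [0.3, -0.6, 0.8]
grip_width: -0.001
grip_force: 0.0
tip now [ 49.7 -85.  252.9] want [ 54.9   0.  259. ] F rack [ 0.1 -0.6  0.8]
tcp [623.8 171.1 426.1] row [5.1, 5.6, -4.6] [-0.005, -0.0, 0.001]
tip now [ 49.7 -85.  252.9] want [ 54.9   0.  259. ] F rack [ 0.1 -0.6  0.8]
tcp [609.1 249.8 426.1] row [85.1, 5.7, -4.6] [-0.005, -0.0, 0.001]
```

Scaled: 85 mm / 750 = 0.1133, 75 mm / 750 = 0.1.

```bash
echo '0,0.0107,-0.0067,0,0,0;0.02,0.0133,-0.0067,0,0,0;0.04,0.0133,-0.0067,0,0,0;0.06,0.0133,-0.0067,0,0,0;0.08,0.0133,-0.0067,0,0,0;0.1,0.0133,-0.0067,0,0,0;0.1133,0.0133,-0.0067,0,0,0;0.1133,0.0133,-0.0067,0,0,0' | python3 steer.py; for a in 1.3 1.1 0.9; do python3 bar.py $a 135 20 0 15; done;python3 -c "
from h import *
for n in('scene','top'): cv2.imwrite(f'pics/{n}5.png',vision.capture(n)[:,:,::-1])
a=cv2.imread('pics/scene5.png')[70:220,220:370];b=cv2.imread('pics/top5.png')[120:270,220:370]
cv2.imwrite('pics/z6.png',cv2.resize(np.hstack([a,b]),(800,400),interpolation=2))"
```

```text
time_s: 11.7
eef_pos: [610.3, 251.9, 429.8]
ee_rot: [0.083, 0.632, 0.764, 0.101]
force: [0.5, 2.2, 3.1]
grip_width: 0.002
grip_force: 1.8
tip now [ 56.2   2.2 262.7] want [ 38.2   0.  255.4] F rack [0.9 2.  3.1]
tcp [592.7 246.7 422.5] row [-1.8, -19.5, 2.3] [-0.001, -0.002, 0.003]
tip now [ 56.2   2.2 262.7] want [ 11.6   0.  249.4] F rack [0.9 2.  3.1]
tcp [566.6 241.8 416.5] row [-1.8, -46.7, 1.3] [-0.001, -0.002, 0.003]
tip now [ 56.2   2.2 262.7] want [-13.3   0.  238.2] F rack [0.9 2.  3.1]
tcp [542.2 237.2 405.3] row [-1.7, -73.6, 5.7] [-0.001, -0.002, 0.003]
```

View pics/z6.png

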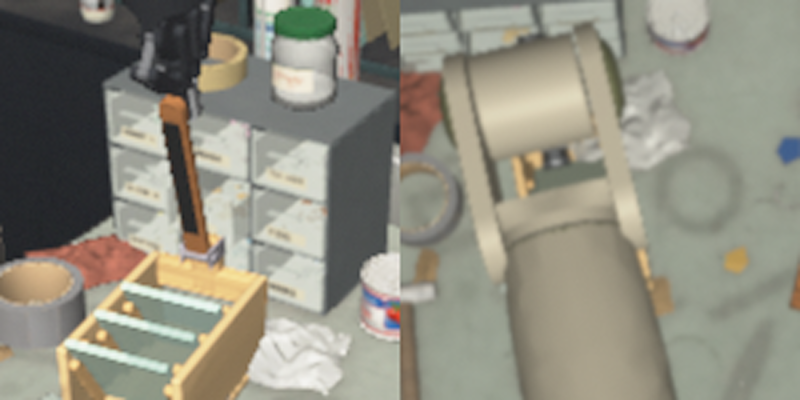

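The closed fingertips are visible just behind the bar's top end, at crop (195,110). I'll push it over along the arc.

Scaled: -73 mm / 750 = -0.0973, -60 mm / 750 = -0.08.

```bash
echo '-0.0024,-0.0133,0.0027,0,0,0;-0.0024,-0.0267,0.0027,0,0,0;-0.0024,-0.04,0.0027,0,0,0;-0.0024,-0.0533,0.0027,0,0,0;-0.0024,-0.0667,0.0027,0,0,0;-0.0024,-0.08,0.004,0,0,0;-0.0024,-0.0973,0.008,0,0,0' | python3 steer.py; for a in 0.9 0.7 0.5 ; do python3 bar.py $a 135 18 0 15; done
```

```text
time_s: 12.5
eef_pos: [543.3, 235.0, 404.5]
ee_rot: [0.083, 0.633, 0.763, 0.1]
force: [2.8, 0.2, -0.5]
grip_width: -0.003
grip_force: 0.6
tip now [-12.9  -2.4 237.3] want [-14.8   0.  236.9] F rack [ 2.8 -0.3 -0.5]
tcp [540.6 237.  404. ] row [2.4, -2.3, -0.2] [-0.002, 0.0, 0.0]
tip now [-12.9  -2.4 237.3] want [-36.7   0.  220.7] F rack [ 2.8 -0.3 -0.5]
tcp [519.1 232.9 387.8] row [2.4, -27.6, 9.9] [-0.002, 0.0, 0.0]
tip now [-12.9  -2.4 237.3] want [-54.8   0.  200.5] F rack [ 2.8 -0.3 -0.5]
tcp [501.3 229.6 367.6] row [2.4, -50.3, 24.7] [-0.002, 0.0, 0.0]
```

The rows are not in the units I measure in: shifts go in shares of 750 mm and turns go in shares of 4 rad. I convert before sending: -50 mm / 750 = -0.0667, -43 mm / 750 = -0.0573.

```bash
echo '0.0027,-0.012,0.004,0,0,0;0.0032,-0.024,0.008,0,0,0;0.0032,-0.0373,0.0133,0,0,0;0.0032,-0.048,0.02,0,0,0;0.0032,-0.0573,0.0267,0,0,0;0.0032,-0.0667,0.0333,0,0,0;0.0032,-0.0667,0.0333,0,0,0' | python3 steer.py; python3 bar.py 0.3 130 13 0 15; python3 bar.py 0.15 130 10 0 15;  python3 bar.py 0.0 130 7 0 15
```

```text
time_s: 13.2
eef_pos: [501.2, 230.2, 366.7]
ee_rot: [0.082, 0.633, 0.763, 0.099]
force: [-0.5, -0.8, 0.1]
grip_width: -0.0
grip_force: 0.0
tip now [-55.6   0.6 199.4] want [-65.4   0.  170.8] F rack [-0.7 -0.6  0.1]
tcp [490.9 227.7 337.9] row [-0.6, -17.5, 25.1] [-0.004, -0.0, 0.001]
tip now [-55.6   0.6 199.4] want [-72.    0.  149.3] F rack [-0.7 -0.6  0.1]
tcp [484.4 226.4 316.4] row [-0.6, -29.5, 44.2] [-0.004, -0.0, 0.001]
tip now [-55.6   0.6 199.4] want [-75.   0. 127.] F rack [-0.7 -0.6  0.1]
tcp [481.5 225.9 294.1] row [-0.6, -38.0, 65.1] [-0.004, -0.0, 0.001]
```

Scaled: 54 mm / 750 = 0.072, 44 mm / 750 = 0.0587.

```bash
echo '-0.0008,-0.008,0.0107,0,0,0;-0.0008,-0.016,0.0213,0,0,0;-0.0008,-0.024,0.0333,0,0,0;-0.0008,-0.032,0.0467,0,0,0;-0.0008,-0.0387,0.0587,0,0,0;-0.0008,-0.0453,0.072,0,0,0;-0.0008,-0.0453,0.072,0,0,0' | python3 steer.py; python3 bar.py 0.0 130 7 0 15;python3 bar.py 0.0 130 3 0 15
```

```text
time_s: 13.9
eef_pos: [482.7, 226.1, 305.1]
ee_rot: [0.082, 0.633, 0.763, 0.098]
force: [-0.0, -0.6, -0.1]
grip_width: -0.001
grip_force: 0.0
tip now [-7.460e+01  1.000e-01  1.377e+02] want [-75.   0. 127.] F rack [-0.1 -0.6 -0.1]
tcp [481.5 225.9 294.1] row [-0.0, -4.0, 10.3] [-0.005, -0.0, 0.001]
tip now [-7.460e+01  1.000e-01  1.377e+02] want [-75.   0. 123.] F rack [-0.1 -0.6 -0.1]
tcp [481.5 225.9 290.1] row [-0.0, -5.0, 14.2] [-0.005, -0.0, 0.001]
```

```bash
python3 -c "
from h import *
for n in('scene','top'): cv2.imwrite(f'pics/{n}6.png',vision.capture(n)[:,:,::-1])
a=cv2.imread('pics/scene6.png')[70:220,200:350];b=cv2.imread('pics/top6.png')[120:270,220:370]
cv2.imwrite('pics/z7.png',cv2.resize(np.hstack([a,b]),(800,400),interpolation=2))"
```

```text
(no output)
```

View pics/z7.png

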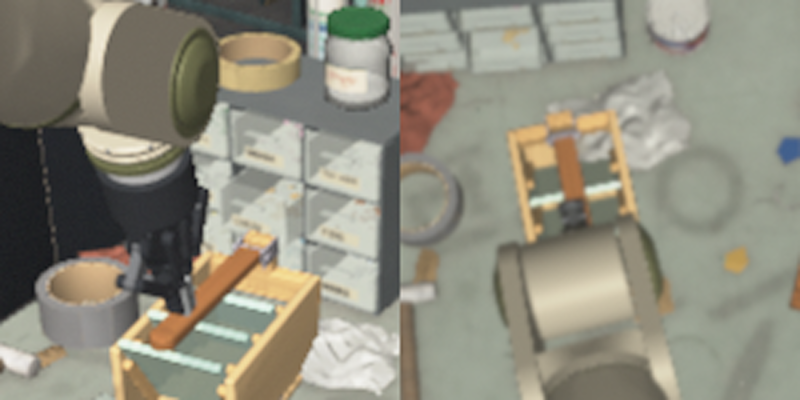

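The bar is nearly down, running from crop (160,340) to (260,255), with the fingertips at its upper side near (190,310). I'll press it the rest of the way.

Scaled: 12 mm / 750 = 0.016, 11 mm / 750 = 0.0147.

```bash
echo '0,-0.0013,0.004,0,0,0;0,-0.0027,0.008,0,0,0;0,-0.004,0.012,0,0,0;0,-0.0053,0.0147,0,0,0;0,-0.0053,0.016,0,0,0;0,-0.0053,0.016,0,0,0' | python3 steer.py; python3 bar.py 0.0 130 7 0 15
```

```text
time_s: 14.6
eef_pos: [482.4, 226.2, 295.6]
ee_rot: [0.083, 0.633, 0.763, 0.1]
force: [-6.1, -2.3, 12.9]
grip_width: -0.0
grip_force: 6.3
tip now [-7.400e+01  1.000e-01  1.285e+02] want [-75.   0. 127.] F rack [-6.4 -1.2 12.9]
tcp [481.5 225.9 294.1] row [-0.1, -1.4, 1.2] [-0.0, -0.0, 0.001]
```

Scaled: 1.5 mm / 750 = 0.002, 1 mm / 750 = 0.0013.

```bash
echo '0,-0.0007,0.0013,0,0,0;0,-0.0007,0.002,0,0,0;0,-0.0007,0.002,0,0,0;0,-0.0007,0.002,0,0,0' | python3 steer.py; python3 bar.py 0.0 130 7 0 15;echo '0,0,-0.0107,0,0,0;0,-0.0067,-0.04,0,0,0;0,-0.0533,-0.0867,0,0,0;0,-0.12,-0.1067,0,0,0;0,-0.1867,-0.12,0,0,0;0,-0.2533,-0.1333,0,0,0;0,-0.2533,-0.1333,0,0,0' | python3 steer.py; python3 - <<'E'
from h import *
for n in('scene','top'): cv2.imwrite(f'pics/{n}7.png',vision.capture(n)[:,:,::-1])
a=cv2.imread('pics/scene7.png')[110:260,200:350];b=cv2.imread('pics/top7.png')[120:270,220:370]
cv2.imwrite('pics/z8.png',cv2.resize(np.hstack([a,b]),(800,400),interpolation=2))
for al in(0,.04,.08,.12):
    P=rk([55-182*np.cos(al)+7*np.sin(al),0,120+182*np.sin(al)+7*np.cos(al)]); print(al,proj("scene",P).round(1),((proj("scene",P)-[200,110])*2.667).round(0))
E
```

```text
time_s: 15.0
eef_pos: [482.3, 226.2, 295.2]
ee_rot: [0.084, 0.633, 0.763, 0.101]
force: [-11.2, -3.9, 23.3]
grip_width: 0.002
grip_force: 11.5
tip now [-73.9   0.2 128.1] want [-75.   0. 127.] F rack [-11.7  -1.7  23.3]
tcp [481.5 225.9 294.1] row [-0.1, -1.1, 0.8] [0.001, -0.0, 0.002]
time_s: 15.7
eef_pos: [272.2, 186.7, 339.4]
ee_rot: [0.082, 0.633, 0.764, 0.098]
force: [0.7, 0.8, -0.2]
grip_width: -0.002
grip_force: 0.0
0 [[258.2 201.4]] [[155. 244.]]
0.04 [[258.1 198.7]] [[155. 236.]]
0.08 [[258.  195.8]] [[155. 229.]]
0.12 [[258.  192.9]] [[155. 221.]]
```

View pics/z8.png

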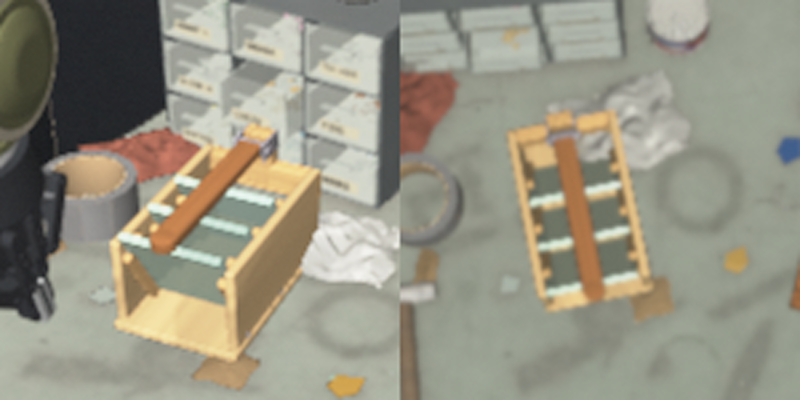

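The bar lies level across all three panes: its tip is at crop (160,240), and fully down predicts (155,244). It met a hard stop at the expected height and the arm is clear, so I'm handing in.

```bash
python3 -c "
from rig import ctrl, vision
print(ctrl.finish_job())"
```

```text
the job is handed in; nothing more can be done
None
```

I slid the pane to the bottom of the front slot, swung the hold-down bar down to its stop over all three panes, and handed the job in at about 16 s; the hand-in returned no verdict, so success isn't confirmed.

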